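Assemble the show figure on the wooden stand

ROBOT

A 7-joint arm with a two-finger parallel gripper is mounted at the origin on the work surface. World frame = base frame: x ahead of the robot, y to its left, z up, the work surface at z = 0. Lengths are in m, angles in rad, forces in N, time in s.
With the tool pointing down it reaches from about 0.4 to 0.85 m from the base axis. Payload 4.5 kg.
Tool frame: the origin (TCP) lies on the centre line of the jaws, within the pads' length; the fingertips stand 11 mm ahead of it and the grasp point (between the pads) lies 8 mm behind it; z points along the fingers, y is the line along which they close (so a half turn about z gives the same grasp; the last joint's range is limited). The gripper opens to 88 mm and grips with 3 to 60 N. Pads are 18 mm wide; open, the fingers measure 123 mm over their backs; the gripper's body (75 mm by 187 mm) begins 45 mm behind the grasp point.
Start: joints at [1.367, 0.689, -0.195, 1.565, 0.157, 0.902, -0.215], TCP at [0.147, -0.607, 0.25] pointing down, gripper open.
Joint ranges: [-3.01, 3.01], [-0.46, 2.08], [-1.47, 1.51], [0.13, 2.56], [-1, 4.14], [0.04, 2.09], [-2.66, 2.66]. Speed limits (rad/s): [2.57, 2.57, 3.14, 3.14, 3.14, 3.14, 3.14].

INTERFACE

Orientations are given as a unit quaternion [x, y, z, w].
In Python, from plant import * gives the robot as it stands. The module is installed in compiled form; this text tells all that it offers.
- The arm moves only by the tool send_rows, never from a script. Its argument "motion" is a list of rows, each an object of numbers: "x", "y", "z": the shift along the tool's x, y, z in cm; "rx", "ry", "rz": the turn, a rotation vector about the tool's x, y, z in rad; "jaw": the finger opening in cm, from 0 to 8.81. In form: [{"x": .., "y": .., "z": .., "rx": .., "ry": .., "rz": .., "jaw": ..}, ...]. A call has exactly 5 rows; each row shifts and turns the commanded pose from where the row before left it, along the tool's axes as they then stand; what a row does not reach is not made up. A row lasts 1/10 s, in which the tool goes at most 50 mm and 8.59 degrees, less where a joint would pass 70% of its speed; a pose out of reach is approached as far as the arm can. A call is refused whole if a number of a shift passes 5 or a number of a turn 0.15, either way. A call with a gripper value outside its range is refused whole. The fingers move at their own pace and stop on an object; "grip_force" is the grip in N (left out, the last holds). Time passes only in rows, so rows that do not move let the fingers close, or fill a call up. It gives the time, the measured TCP pose, the force, the opening and the grip force at its end, in the units of the state.
- get_state(): the state, without advancing time (a new reading comes with each control period).
- snapshot(name): name is "scene" or "top" or "wrist"; returns a dict with "img" (480x640x3 uint8, red, green, blue), "vertical_fov" (degrees; the focal length in pixels is half the picture's height over the tangent of half this angle, whatever the lens; pixels are square), "cx", "cy" (the principal point, pixels), "D" ([k1, k2, p1, p2, k3] as OpenCV has them; the pictures are not rectified), "extrinsics" (4x4, takes a point from camera to world coordinates). Camera axes: x right, y up, looking along -z (the intrinsics and any distortion apply to the point x, -y, -z); pixel columns grow to the right and rows downward; lengths in m; the calibration is good to about 2 mm. A picture is of the moment at which its call begins. There is no depth.
- finish_job(): hands the job in; it is judged then, once.
The state is a dict: "clock": time; "q": joint angles; "qd": joint speeds; "joint_torque": joint torques, N m; "tool_pos": TCP position; "eef_rot": TCP orientation; "contact_force": force on the tool from outside, world axes, zero at the start; "moment": the same for the moment, N m; "opening": opening from 0.0 (shut) to 1.0 (fully open); "finger_force": force on a finger pad.
Only numpy, scipy, OpenCV 4.12 (cv2) and the standard library are available. Lean on these libraries where they do the work, as an engineer would, in place of code of your own. Each camera call takes 0.05 s, during which the arm holds its last target. There are 200 camera calls.

TASK

Build the big show figure on the round wooden stand, one part at a time from the bottom up: first the blue legs, then the lime-green hips, then the yellow torso, then the pink head, each standing upright and fully seated over the peg of what is below it. Leave the orange spare torso where it lies, do not push over or push away the small figures standing about, and leave the black stand empty.

Things in the scene. Friction and masses are not known exactly. Their poses are not given: they have to be found in the camera images.
- legs: Printed plastic part, round about its z axis. Origin at the centre of its underside, z up. Blue cylinder, 60 mm across, 40 mm high (straight sides up to 36 mm). Underneath: a round socket 26 mm across, 12 mm deep. On top: a tapered spigot (20 mm across at its foot, 10 mm at its tip, 10 mm high, not counted in the height). 
- hips: Printed plastic part, round about its z axis. Origin at the centre of its underside, z up. Lime-green cylinder with a dark belt band, 54 mm across, 30 mm high (straight sides up to 28 mm). Underneath: a round socket 26 mm across, 12 mm deep. On top: a tapered spigot (20 mm across at its foot, 10 mm at its tip, 10 mm high, not counted in the height). 
- torso: Printed plastic part, round about its z axis. Origin at the centre of its underside, z up. Yellow cylinder with sloping shoulders, 50 mm across, 36 mm high (straight sides up to 30 mm, 40 mm across at the top). Underneath: a round socket 26 mm across, 12 mm deep. On top: a tapered spigot (20 mm across at its foot, 10 mm at its tip, 10 mm high, not counted in the height). 
- head: Printed plastic part, round about its z axis. Origin at the centre of its underside, z up. Pink rounded head with two eyes, 42 mm high, 38 mm across between heights 16 and 29 mm, 34 mm across at the foot. No spigot. Underneath: a round socket 26 mm across, 12 mm deep. 
- spare: Printed plastic part, round about its z axis. Origin at the centre of its underside, z up. Orange torso, same shape as the yellow one (50 mm across, 36 mm high, spigot on top): a spare, to be left where it is.
- stand_wood: Round brown wooden stand, fixed, 84 mm across, top face 12 mm above the table, with one tapered peg (20 mm across at its foot, 10 at its tip, 10 high) at its centre, a loose fit in the sockets: the figure is built here. Origin at the centre of its underside, z up. Seated parts rest flat on the face below: undersides at 12 (legs), 52 (hips), 82 (torso), 118 mm (head) above the table.
- stand_black: Round black stand, fixed, same shape and size as the wooden one; not for this job, stays empty. Origin at the centre of its underside.
- pawn_purple: Small finished figure (bystander), 24 mm across the foot, 40 mm tall, standing on the table: to be left standing. Origin at the centre of its underside. Colour: purple.
- pawn_black: Small finished figure (bystander), 24 mm across the foot, 40 mm tall, standing on the table: to be left standing. Origin at the centre of its underside. Colour: black.
- pawn_grey: Small finished figure (bystander), 24 mm across the foot, 40 mm tall, standing on the table: to be left standing. Origin at the centre of its underside. Colour: grey.
Mind the look-alikes: they are no part of the job. Of the things shaped like the torso, the yellow one is meant. Several things look just like the legs: the one meant starts farthest to the robot's left.

How it is judged:
On the way, in this order (a step that is already met when the one before it is completed fails the run):
1. The blue legs sit on the wooden stand (horizontal distance between legs and stand_wood below 0.006 m and z of legs in the frame of stand_wood between 0.008 and 0.016 m and angle between legs's own z axis and vertical below 0.09 rad), for 0.2 s.
2. The lime hips sit on the blue legs (horizontal distance between hips and legs below 0.006 m and z of hips in the frame of legs between 0.036 and 0.044 m and angle between hips's own z axis and vertical below 0.09 rad), for 0.2 s.
3. The yellow torso sits on the lime hips (horizontal distance between torso and hips below 0.006 m and z of torso in the frame of hips between 0.026 and 0.034 m and angle between torso's own z axis and vertical below 0.09 rad), for 0.2 s.
4. The pink head sits on the yellow torso (horizontal distance between head and torso below 0.006 m and z of head in the frame of torso between 0.032 and 0.04 m and angle between head's own z axis and vertical below 0.09 rad), for 0.2 s.
At the end, for the whole second after the job is handed in: Legs on the wooden stand, hips on legs, torso on hips, head on torso: each part's origin within 6 mm sideways of the origin of the thing below and within 4 mm of the seated height, tilted under 0.09 rad, slower than 0.02 m/s, all released; the three small figures upright (under 0.3 rad) (all of step 1 and all of step 2 and all of step 3 and all of step 4 and linear speed of each of legs, hips, torso, head below 0.02 m/s and angle between each of pawn_purple, pawn_black, pawn_grey's own z axis and vertical below 0.3 rad); the robot touches nothing.
It fails at once if the orange spare torso is moved by more than 20 mm (distance of spare from where it was at the start of the episode above 0.02 m).
It fails at once if a small figure is pushed over or away (tilt over 0.5 rad, or more than 40 mm) (angle between any of pawn_purple, pawn_black, pawn_grey's own z axis and vertical above 0.5 rad or distance of any of pawn_purple, pawn_black, pawn_grey from where it was at the start of the episode above 0.04 m).
It fails at once if one of the figure's parts is put on the black stand ((horizontal distance between legs and stand_black below 0.03 m and height (world z) of legs below 0.03 m) or (horizontal distance between hips and stand_black below 0.03 m and height (world z) of hips below 0.03 m) or (horizontal distance between torso and stand_black below 0.03 m and height (world z) of torso below 0.03 m) or (horizontal distance between head and stand_black below 0.03 m and height (world z) of head below 0.03 m)).
It also fails if it takes over 128 s, if anything falls off the work surface, if the arm or the gripper's body presses on something with over 40 N, if the wrist force passes 120 N, or if a joint passes its speed limit or range.

## Working session

There is one attempt and no reset: what is moved stays moved. The work goes in short steps, Python scripts to look and compute and a tool call to move; the robot and the scene stay as the last step left them, time stands still between calls to the robot, and variables do not carry over. Pictures are saved under pics/ and viewed, at most 14 in all, crops included, and the job is handed in when it is done.

Besides the shell and the picture viewer there is one more tool, called after ">>>" as name(argument=value, ...) on one line, values as JSON. send_rows: Moves the arm, as the interface text tells. Its arguments: {"type":"object","properties":{"motion":{"type":"array"},"grip_force":{"type":"number"}},"required":["motion"]}

```bash
mkdir -p pics; cat > h.py <<'E'
from plant import *
import numpy as np, cv2
def snap(n,f=None):
    s=snapshot(n)
    if f: cv2.imwrite('pics/'+f,cv2.cvtColor(s['img'],cv2.COLOR_RGB2BGR))
    return s
def ray(s,px):
    f=240/np.tan(np.radians(s['vertical_fov'])/2)
    K=np.array([[f,0,s['cx']],[0,f,s['cy']],[0,0,1.]])
    u=cv2.undistortPoints(np.array([[px]],float),K,np.array(s['D'],float))[0,0]
    E=np.array(s['extrinsics'])
    return E[:3,3],E[:3,:3]@np.array([u[0],-u[1],-1])
def onz(s,px,z):
    o,d=ray(s,px); return (o+d*(z-o[2])/d[2])
E
python3 - <<'E'
from h import *
for n in('scene','top'):
    s=snap(n,n+'0.png'); print(n,s['vertical_fov'],s['D'],np.round(s['extrinsics'],3).tolist())
st=get_state(); print(st)
E
```

```text
scene 49.142841733561575 [-0.07619785  0.          0.          0.          0.        ] [[0.78, -0.496, 0.382, 0.813], [0.626, 0.611, -0.485, -0.442], [0.007, 0.617, 0.787, 0.766], [0.0, 0.0, 0.0, 1.0]]
top 52.050878490745205 [-0.11340719  0.          0.          0.          0.        ] [[0.04, 0.977, -0.21, 0.287], [-0.999, 0.04, -0.008, 0.021], [0.0, 0.21, 0.978, 1.017], [0.0, 0.0, 0.0, 1.0]]
{'clock': 0.1, 'q': array([ 1.36680296,  0.68987345, -0.19451096,  1.5662163 ,  0.15732646,
        0.90247192, -0.21508842]), 'qd': array([ 7.51765680e-04, -1.10519561e-03,  3.27941956e-04, -3.73252320e-03,
        9.70462487e-05, -2.14896241e-03, -2.78162345e-03]), 'joint_torque': array([-3.73748058e-03, -5.28492308e+01, -1.27186965e+00, -1.53834361e+01,
       -5.26108244e-02,  1.96240260e-03,  4.53949156e-05]), 'tool_pos': array([ 0.14705015, -0.60691309,  0.24901294]), 'eef_rot': array([ 9.92934208e-01,  1.18663549e-01, -1.62331230e-04, -7.71456623e-04]), 'contact_force': array([ 0.1846592 , -0.81048383, -0.50858359]), 'moment': array([ 0.02044045, -0.01152239,  0.01088293]), 'finger_force': 0.0, 'opening': 0.998637917132045}
```

View pics/top0.png

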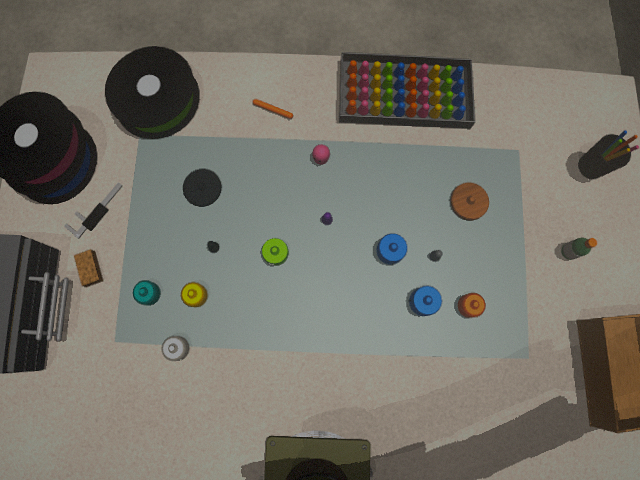

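View pics/scene0.png

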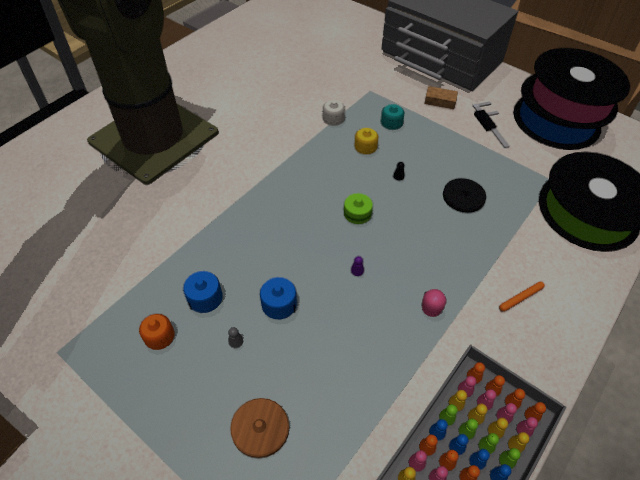

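The top view shows the wooden stand at (469,201), blue cylinders at (392,248) and (427,300), and hips at (275,251). The yellow torso is at (194,294), the head at (321,154) and the spare at (471,305). The pawns are at (327,218), (213,246) and (435,255), and the black stand is at (202,187). Image left is +y, so the legs I want are the ones at (392,248). The scene view agrees.

```bash
cat > m.py <<'E'
from h import *
# name: (hue lo,hi, min sat, approx top px, approx scene px, mid height of silhouette)
T={'legs':(100,125,120,(392,248),(279,298),.025),'blue2':(100,125,120,(427,300),(203,291),.025),
'hips':(30,60,120,(275,251),(358,208),.02),'torso':(20,32,120,(194,294),(367,140),.022),'head':(165,179,90,(321,154),(434,302),.021),
'wood':(5,18,90,(469,201),(260,427),.010),'spare':(5,15,150,(471,305),(157,331),.022),'purple':(120,150,60,(327,218),(358,266),.02)}
def blob(s,t,p):
    hsv=cv2.cvtColor(s['img'],cv2.COLOR_RGB2HSV)
    m=cv2.inRange(hsv,(t[0],t[2],30),(t[1],255,255)); m=cv2.morphologyEx(m,cv2.MORPH_CLOSE,np.ones((5,5)))
    n,l,st,c=cv2.connectedComponentsWithStats(m)
    b=[i for i in range(1,n) if st[i,4]>15]
    i=min(b,key=lambda i:np.hypot(*(c[i]-p))); x,y,w,h,a=st[i]
    return (x+w/2-.5,y+h/2-.5),(w,h,a)
def cross(a,b):
    (o1,d1),(o2,d2)=a,b; d1=d1/np.linalg.norm(d1); d2=d2/np.linalg.norm(d2)
    k=np.linalg.lstsq(np.c_[d1,-d2],o2-o1,rcond=None)[0]; p,q=o1+k[0]*d1,o2+k[1]*d2
    return (p+q)/2,np.linalg.norm(p-q)
E
python3 - <<'E'
from m import *
a,b=snap('top'),snap('scene')
for k,t in T.items():
    pa,wa=blob(a,t,t[3]); pb,wb=blob(b,t,t[4])
    c,g=cross(ray(a,pa),ray(b,pb))
    print(k,np.round(pa),wa,np.round(pb),wb,'top',np.round(onz(a,pa,t[5]),3)[:2],'scene',np.round(onz(b,pb,t[5]),3)[:2],'X',np.round(c,3),round(g,4))
for n,p,z in(('grey',(435,255),.02),('blackp',(213,246),.02),('bstand',(202,187),.012)): print(n,np.round(onz(a,p,z),3))
E
```

```text
legs [392. 248.] (np.int32(29), np.int32(28), np.int32(643)) [278. 298.] (np.int32(37), np.int32(42), np.int32(1257)) top [ 0.487 -0.138] scene [ 0.488 -0.138] X [ 0.487 -0.138  0.024] 0.0002
blue2 [426. 300.] (np.int32(32), np.int32(29), np.int32(666)) [202. 292.] (np.int32(40), np.int32(42), np.int32(1268)) top [ 0.381 -0.207] scene [ 0.384 -0.208] X [ 0.382 -0.208  0.022] 0.0005
hips [274. 250.] (np.int32(26), np.int32(26), np.int32(528)) [358. 208.] (np.int32(28), np.int32(31), np.int32(716)) top [0.472 0.104] scene [0.473 0.102] X [0.472 0.104 0.018] 0.0011
torso [194. 294.] (np.int32(26), np.int32(25), np.int32(507)) [366. 140.] (np.int32(23), np.int32(26), np.int32(514)) top [0.375 0.265] scene [0.378 0.262] X [0.375 0.266 0.018] 0.0002
head [321. 154.] (np.int32(17), np.int32(19), np.int32(249)) [434. 302.] (np.int32(24), np.int32(28), np.int32(514)) top [0.688 0.016] scene [0.69  0.016] X [0.689 0.017 0.019] 0.0019
wood [470. 201.] (np.int32(38), np.int32(37), np.int32(1101)) [260. 428.] (np.int32(58), np.int32(60), np.int32(2716)) top [ 0.599 -0.308] scene [ 0.603 -0.31 ] X [ 0.601 -0.31   0.005] 0.0015
spare [473. 304.] (np.int32(23), np.int32(24), np.int32(414)) [156. 332.] (np.int32(35), np.int32(36), np.int32(951)) top [ 0.376 -0.306] scene [ 0.379 -0.305] X [ 0.377 -0.306  0.02 ] 0.0026
purple [326. 218.] (np.int32(10), np.int32(12), np.int32(86)) [357. 266.] (np.int32(13), np.int32(20), np.int32(199)) top [ 0.547 -0.001] scene [ 0.549 -0.003] X [ 0.547 -0.001  0.016] 0.0003
grey [ 0.476 -0.229  0.02 ]
blackp [0.476 0.233 0.02 ]
bstand [0.606 0.269 0.012]
```

>>> send_rows(motion=[{"rz": 0.12}, {"rz": 0.118}, {"z": -4}, {}, {}])

```text
schema error: expected keys x, y, z, rx, ry, rz, jaw
```

>>> send_rows(motion=[{"x": 1, "y": -2, "z": 0, "rx": 0, "ry": 0, "rz": 0.12, "jaw": 8.8}, {"x": 1, "y": -2, "z": 0, "rx": 0, "ry": 0, "rz": 0.118, "jaw": 8.8}, {"x": 2.5, "y": -3.4, "z": 0, "rx": 0, "ry": 0, "rz": 0, "jaw": 8.8}, {"x": 2.5, "y": -3.4, "z": 0, "rx": 0, "ry": 0, "rz": 0, "jaw": 8.8}, {"x": 2.5, "y": -3.4, "z": 0, "rx": 0, "ry": 0, "rz": 0, "jaw": 8.8}])

```text
clock: 0.7
tool_pos: [0.2355, -0.4613, 0.2497]
eef_rot: [1.0, -0.0, 0.0, 0.0]
contact_force: [0.7, 0.4, 1.0]
opening: 0.999
finger_force: 0.0
```

>>> send_rows(motion=[{"x": 2.5, "y": -3.4, "z": 0, "rx": 0, "ry": 0, "rz": 0, "jaw": 8.8}, {"x": 2.5, "y": -3.4, "z": 0, "rx": 0, "ry": 0, "rz": 0, "jaw": 8.8}, {"x": 2.5, "y": -3.4, "z": 0, "rx": 0, "ry": 0, "rz": 0, "jaw": 8.8}, {"x": 2.5, "y": -3.4, "z": 0, "rx": 0, "ry": 0, "rz": 0, "jaw": 8.8}, {"x": 2.5, "y": -3.4, "z": 0, "rx": 0, "ry": 0, "rz": 0, "jaw": 8.8}])

```text
clock: 1.2
tool_pos: [0.3607, -0.2912, 0.2498]
eef_rot: [1.0, -0.0, 0.0, 0.0]
contact_force: [0.3, -2.0, 0.2]
opening: 1.0
finger_force: 0.0
```

```bash
python3 -c "
from h import *
st=get_state();print(st['clock'],np.round(st['q'],2),np.round(st['tool_pos'],3),np.round(st['eef_rot'],3))"
```

```text
1.2 [ 0.64  0.48 -0.09  2.04  0.07  0.62 -1.07] [ 0.361 -0.291  0.25 ] [ 1. -0.  0.  0.]
```

>>> send_rows(motion=[{"x": 2.6, "y": -3.1, "z": 0, "rx": 0, "ry": 0, "rz": 0, "jaw": 8.8}, {"x": 2.5, "y": -3.1, "z": 0, "rx": 0, "ry": 0, "rz": 0, "jaw": 8.8}, {"x": 2.5, "y": -3.1, "z": 1, "rx": 0, "ry": 0, "rz": 0, "jaw": 8.8}, {"x": 2.5, "y": -3, "z": 2, "rx": 0, "ry": 0, "rz": 0, "jaw": 8.8}, {"x": 2.5, "y": -3, "z": 2, "rx": 0, "ry": 0, "rz": 0, "jaw": 8.8}])

```text
clock: 1.7
tool_pos: [0.4872, -0.1384, 0.1994]
eef_rot: [1.0, -0.0, 0.001, 0.0]
contact_force: [1.5, -1.1, -0.8]
opening: 1.002
finger_force: 0.0
```

>>> send_rows(motion=[{"x": 0, "y": 0, "z": 2, "rx": 0, "ry": 0, "rz": 0, "jaw": 8.8}, {"x": 0, "y": 0, "z": 2, "rx": 0, "ry": 0, "rz": 0, "jaw": 8.8}, {"x": 0, "y": 0, "z": 0, "rx": 0, "ry": 0, "rz": 0, "jaw": 8.8}, {"x": 0, "y": 0, "z": 0, "rx": 0, "ry": 0, "rz": 0, "jaw": 8.8}, {"x": 0, "y": 0, "z": 0, "rx": 0, "ry": 0, "rz": 0, "jaw": 8.8}])

```text
clock: 2.2
tool_pos: [0.4864, -0.1401, 0.1606]
eef_rot: [1.0, -0.0, 0.001, 0.0]
contact_force: [-0.4, 0.2, 0.2]
opening: 0.999
finger_force: 0.0
```

```bash
python3 -c "
from h import *
s=snap('wrist','w1.png');print(s['vertical_fov'],s['D'],np.round(s['extrinsics'],3).tolist())
st=get_state();print(st['clock'],np.round(st['q'],2),np.round(st['tool_pos'],4),np.round(st['eef_rot'],3))"
```

```text
64.41242083145255 [-0.00016668  0.          0.          0.          0.        ] [[-0.001, 0.949, 0.316, 0.569], [-1.0, -0.002, 0.002, -0.141], [0.002, -0.316, 0.949, 0.295], [0.0, 0.0, 0.0, 1.0]]
2.25 [ 0.22  0.68 -0.05  2.01  0.07  0.45 -1.45] [ 0.4865 -0.1401  0.1608] [ 1.    -0.     0.001  0.   ]
```

View pics/w1.png

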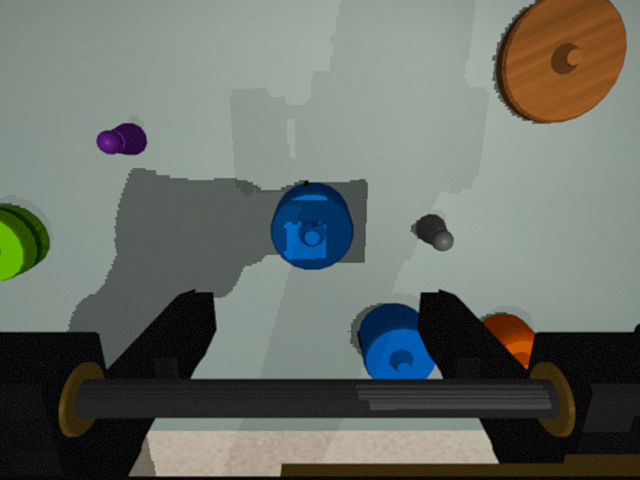

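The wrist view shows the legs' spigot tip near (313,235) and the peg of the wooden stand near (573,57). The grey pawn is to the right and clear of the fingers.

```bash
python3 -c "
from m import *
s=snap('wrist')
print(np.round(onz(s,(313,235),.05),4),np.round(onz(s,(573,57),.022),4))
c,w=blob(s,T['legs'],(313,226));print(c,w,np.round(onz(s,c,.025),4))
c,w=blob(s,T['wood'],(560,60));print(c,w,np.round(onz(s,c,.010),4))"
```

```text
[ 0.4886 -0.1391  0.05  ] [ 0.6015 -0.3095  0.022 ]
(np.float64(311.5), np.float64(226.0)) (np.int32(82), np.int32(87), np.int32(5616)) [ 0.4874 -0.1379  0.025 ]
(np.float64(560.5), np.float64(61.0)) (np.int32(130), np.int32(123), np.int32(12877)) [ 0.6005 -0.3088  0.01  ]
```

>>> send_rows(motion=[{"x": 0.15, "y": -0.15, "z": 4, "rx": 0, "ry": 0, "rz": 0, "jaw": 8.8}, {"x": 0, "y": 0, "z": 4, "rx": 0, "ry": 0, "rz": 0, "jaw": 8.8}, {"x": 0, "y": 0, "z": 3, "rx": 0, "ry": 0, "rz": 0, "jaw": 8.8}, {"x": 0, "y": 0, "z": 2, "rx": 0, "ry": 0, "rz": 0, "jaw": 8.8}, {"x": 0, "y": 0, "z": 1.2, "rx": 0, "ry": 0, "rz": 0, "jaw": 8.8}])

```text
clock: 2.8
tool_pos: [0.4873, -0.1382, 0.0168]
eef_rot: [1.0, -0.0, -0.0, -0.0]
contact_force: [-0.1, 0.1, -0.6]
opening: 0.996
finger_force: 0.0
```

>>> send_rows(motion=[{"x": 0, "y": 0, "z": 0, "rx": 0, "ry": 0, "rz": 0, "jaw": 7}, {"x": 0, "y": 0, "z": 0, "rx": 0, "ry": 0, "rz": 0, "jaw": 6}, {"x": 0, "y": 0, "z": 0, "rx": 0, "ry": 0, "rz": 0, "jaw": 5}, {"x": 0, "y": 0, "z": 0, "rx": 0, "ry": 0, "rz": 0, "jaw": 5}, {"x": 0, "y": 0, "z": 0, "rx": 0, "ry": 0, "rz": 0, "jaw": 5}], grip_force=25)

```text
clock: 3.3
tool_pos: [0.4882, -0.1383, 0.0188]
eef_rot: [1.0, -0.0, 0.001, 0.0]
contact_force: [-1.1, -0.5, 6.9]
opening: 0.67
finger_force: 25.0
```

>>> send_rows(motion=[{"x": 0, "y": 0, "z": 0, "rx": 0, "ry": 0, "rz": 0, "jaw": 5}, {"x": 0, "y": 0, "z": 0, "rx": 0, "ry": 0, "rz": 0, "jaw": 5}, {"x": 0, "y": 0, "z": -1, "rx": 0, "ry": 0, "rz": 0, "jaw": 5}, {"x": 0, "y": 0, "z": -2, "rx": 0, "ry": 0, "rz": 0, "jaw": 5}, {"x": 0, "y": 0, "z": -2, "rx": 0, "ry": 0, "rz": 0, "jaw": 5}])

```text
clock: 3.8
tool_pos: [0.487, -0.1382, 0.0687]
eef_rot: [1.0, -0.0, -0.0, 0.0]
contact_force: [0.4, 0.2, -1.2]
opening: 0.675
finger_force: 25.0
```

>>> send_rows(motion=[{"x": 0, "y": 0, "z": -3, "rx": 0, "ry": 0, "rz": 0, "jaw": 5}, {"x": 0, "y": 0, "z": -3, "rx": 0, "ry": 0, "rz": 0, "jaw": 5}, {"x": 2, "y": 3, "z": 0, "rx": 0, "ry": 0, "rz": 0, "jaw": 5}, {"x": 2, "y": 3, "z": 0, "rx": 0, "ry": 0, "rz": 0, "jaw": 5}, {"x": 2, "y": 3, "z": 0, "rx": 0, "ry": 0, "rz": 0, "jaw": 5}])

```text
clock: 4.3
tool_pos: [0.5478, -0.2292, 0.129]
eef_rot: [1.0, 0.0, 0.0, 0.0]
contact_force: [0.7, -0.4, -1.9]
opening: 0.668
finger_force: 25.0
```

>>> send_rows(motion=[{"x": 2, "y": 3, "z": 0, "rx": 0, "ry": 0, "rz": 0, "jaw": 5}, {"x": 2, "y": 3, "z": 0, "rx": 0, "ry": 0, "rz": 0, "jaw": 5}, {"x": 1.4, "y": 2.1, "z": 0, "rx": 0, "ry": 0, "rz": 0, "jaw": 5}, {"x": 0, "y": 0, "z": 0, "rx": 0, "ry": 0, "rz": 0, "jaw": 5}, {"x": 0, "y": 0, "z": 0, "rx": 0, "ry": 0, "rz": 0, "jaw": 5}])

```text
clock: 4.8
tool_pos: [0.6006, -0.309, 0.1277]
eef_rot: [1.0, -0.0, -0.001, -0.0]
contact_force: [-0.1, 0.3, -0.9]
opening: 0.671
finger_force: 25.0
```

```bash
python3 -c "
from m import *
st=get_state();print(np.round(st['tool_pos'],4),st['opening'],np.round(st['q'],2))
a,b=snap('top'),snap('scene','s1.png')
t=T['legs']
for g in((470,195),):
  pa,wa=blob(a,t,g); pb,wb=blob(b,t,(260,400)); print(pa,wa,pb,wb,cross(ray(a,pa),ray(b,pb)))
"
```

```text
[ 0.6006 -0.309   0.1277] 0.6706265086441208 [ 0.45  0.9  -0.09  1.5   0.1   0.75 -1.25]
(np.float64(489.5), np.float64(190.0)) (np.int32(34), np.int32(21), np.int32(424)) (np.float64(258.0), np.float64(400.0)) (np.int32(33), np.int32(43), np.int32(780)) (array([ 0.5989376 , -0.30971814,  0.10942794]), np.float64(0.019192711965790494))
```

View pics/s1.png

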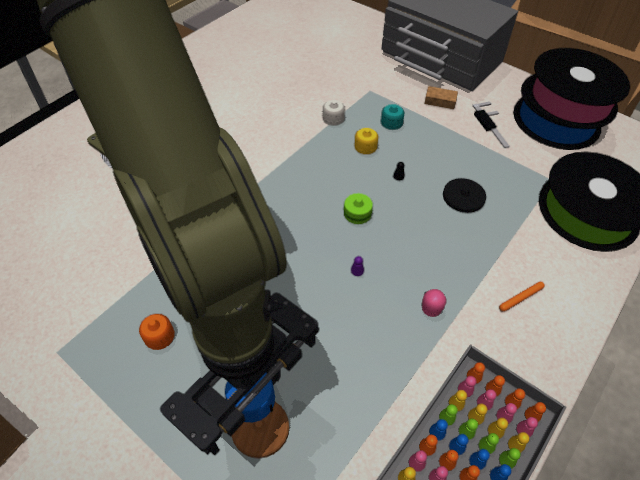

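The legs hang level above the wooden stand at about (250,400), held between the pads. I'll lower them now.

>>> send_rows(motion=[{"x": 0, "y": 0, "z": 3, "rx": 0, "ry": 0, "rz": 0, "jaw": 5}, {"x": 0, "y": 0, "z": 3, "rx": 0, "ry": 0, "rz": 0, "jaw": 5}, {"x": 0, "y": 0, "z": 1.5, "rx": 0, "ry": 0, "rz": 0, "jaw": 5}, {"x": 0, "y": 0, "z": 0.8, "rx": 0, "ry": 0, "rz": 0, "jaw": 5}, {"x": 0, "y": 0, "z": 0.6, "rx": 0, "ry": 0, "rz": 0, "jaw": 5}])

```text
clock: 5.4
tool_pos: [0.6016, -0.3088, 0.0388]
eef_rot: [1.0, 0.0, 0.0, 0.0]
contact_force: [0.4, 0.3, -0.8]
opening: 0.666
finger_force: 25.0
```

>>> send_rows(motion=[{"x": 0, "y": 0, "z": 0.5, "rx": 0, "ry": 0, "rz": 0, "jaw": 5}, {"x": 0, "y": 0, "z": 0.3, "rx": 0, "ry": 0, "rz": 0, "jaw": 5}, {"x": 0, "y": 0, "z": 0, "rx": 0, "ry": 0, "rz": 0, "jaw": 5}, {"x": 0, "y": 0, "z": 0, "rx": 0, "ry": 0, "rz": 0, "jaw": 5}, {"x": 0, "y": 0, "z": 0, "rx": 0, "ry": 0, "rz": 0, "jaw": 5}])

```text
clock: 5.9
tool_pos: [0.6016, -0.3093, 0.0312]
eef_rot: [1.0, -0.0, 0.0, 0.0]
contact_force: [0.3, -0.4, -0.9]
opening: 0.672
finger_force: 25.0
```

>>> send_rows(motion=[{"x": 0, "y": 0, "z": 0.1, "rx": 0, "ry": 0, "rz": 0, "jaw": 5}, {"x": 0, "y": 0, "z": 0, "rx": 0, "ry": 0, "rz": 0, "jaw": 6.5}, {"x": 0, "y": 0, "z": 0, "rx": 0, "ry": 0, "rz": 0, "jaw": 8.8}, {"x": 0, "y": 0, "z": 0, "rx": 0, "ry": 0, "rz": 0, "jaw": 8.8}, {"x": 0, "y": 0, "z": 0, "rx": 0, "ry": 0, "rz": 0, "jaw": 8.8}])

```text
clock: 6.4
tool_pos: [0.6014, -0.3092, 0.0296]
eef_rot: [1.0, -0.0, -0.0, 0.0]
contact_force: [-0.7, 0.5, 0.6]
opening: 0.982
finger_force: 0.0
```

>>> send_rows(motion=[{"x": 0, "y": 0, "z": 0, "rx": 0, "ry": 0, "rz": 0, "jaw": 8.8}, {"x": 0, "y": 0, "z": -1, "rx": 0, "ry": 0, "rz": 0, "jaw": 8.8}, {"x": 0, "y": 0, "z": -2, "rx": 0, "ry": 0, "rz": 0, "jaw": 8.8}, {"x": 0, "y": 0, "z": -4, "rx": 0, "ry": 0, "rz": 0, "jaw": 8.8}, {"x": 0, "y": 0, "z": -4, "rx": 0, "ry": 0, "rz": 0, "jaw": 8.8}])

```text
clock: 6.9
tool_pos: [0.601, -0.309, 0.141]
eef_rot: [1.0, -0.0, -0.001, -0.0]
contact_force: [0.5, -0.0, -0.3]
opening: 0.996
finger_force: 0.0
```

```bash
python3 -c "
from m import *
st=get_state();print(np.round(st['tool_pos'],4),st['opening'])
s=snap('wrist','w2.png');c,w=blob(s,T['legs'],(313,226));print(c,w,np.round(onz(s,c,.037),4))"
```

```text
[ 0.601 -0.309  0.141] 0.9964468679313663
(np.float64(317.0), np.float64(239.5)) (np.int32(93), np.int32(98), np.int32(7094)) [ 0.6018 -0.3106  0.037 ]
```

View pics/w2.png

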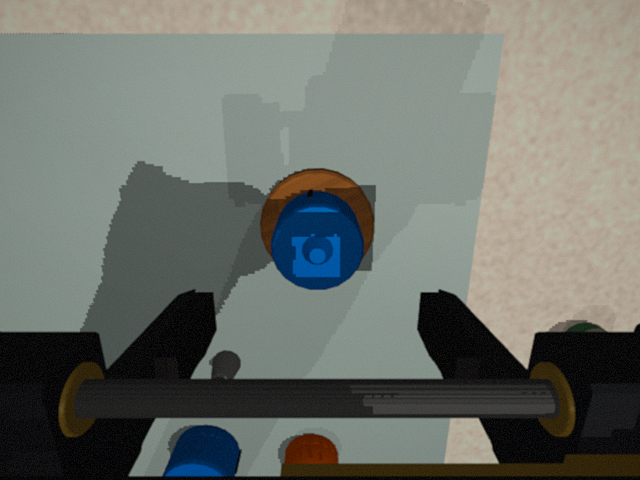

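The legs are upright and centred on the wooden stand, with their centre near (317,240). The hips are next.

>>> send_rows(motion=[{"x": -1.3, "y": -4.1, "z": 0, "rx": 0, "ry": 0, "rz": 0, "jaw": 8.8}, {"x": -1.3, "y": -4.1, "z": 0, "rx": 0, "ry": 0, "rz": 0, "jaw": 8.8}, {"x": -1.3, "y": -4.1, "z": 0, "rx": 0, "ry": 0, "rz": 0, "jaw": 8.8}, {"x": -1.3, "y": -4.1, "z": 0, "rx": 0, "ry": 0, "rz": 0, "jaw": 8.8}, {"x": -1.3, "y": -4.1, "z": 0, "rx": 0, "ry": 0, "rz": 0, "jaw": 8.8}])

```text
clock: 7.45
tool_pos: [0.5362, -0.1027, 0.1405]
eef_rot: [1.0, -0.0, 0.001, -0.0]
contact_force: [0.2, 0.4, 0.1]
opening: 1.001
finger_force: 0.0
```

>>> send_rows(motion=[{"x": -1.3, "y": -4.1, "z": 0, "rx": 0, "ry": 0, "rz": 0, "jaw": 8.8}, {"x": -1.3, "y": -4.1, "z": 0, "rx": 0, "ry": 0, "rz": 0, "jaw": 8.8}, {"x": -1.3, "y": -4.1, "z": 0, "rx": 0, "ry": 0, "rz": 0, "jaw": 8.8}, {"x": -1.3, "y": -4.1, "z": 0, "rx": 0, "ry": 0, "rz": 0, "jaw": 8.8}, {"x": -1.2, "y": -4.2, "z": 0, "rx": 0, "ry": 0, "rz": 0, "jaw": 8.8}])

```text
clock: 7.95
tool_pos: [0.4722, 0.1034, 0.1403]
eef_rot: [1.0, -0.0, 0.001, -0.0]
contact_force: [0.4, 0.3, -0.1]
opening: 0.998
finger_force: 0.0
```

>>> send_rows(motion=[{"x": 0, "y": 0, "z": 0, "rx": 0, "ry": 0, "rz": 0, "jaw": 8.8}, {"x": 0, "y": 0, "z": 0, "rx": 0, "ry": 0, "rz": 0, "jaw": 8.8}, {"x": 0, "y": 0, "z": 0, "rx": 0, "ry": 0, "rz": 0, "jaw": 8.8}, {"x": 0, "y": 0, "z": 0, "rx": 0, "ry": 0, "rz": 0, "jaw": 8.8}, {"x": 0, "y": 0, "z": 0, "rx": 0, "ry": 0, "rz": 0, "jaw": 8.8}])

```text
clock: 8.45
tool_pos: [0.4729, 0.1003, 0.1398]
eef_rot: [1.0, -0.001, 0.0, 0.0]
contact_force: [-1.2, -0.1, -0.6]
opening: 0.995
finger_force: 0.0
```

```bash
cat > w.py <<'E'
from m import *
import sys
def look(k,z,px=(315,235)):
    st=get_state(); s=snap('wrist'); c,w=blob(s,T[k],px); p=onz(s,c,z)
    print(st['clock'],'tcp',np.round(st['tool_pos'],4),'q',np.round(st['q'],2),'blob',c,w,'at',np.round(p,4),'move cm x %.2f y %.2f'%((p[0]-st['tool_pos'][0])*100,-(p[1]-st['tool_pos'][1])*100))
look(sys.argv[1],float(sys.argv[2]))
E
python3 w.py hips 0.02
```

```text
8.45 tcp [0.4729 0.1003 0.1398] q [-0.32  0.7   0.02  2.09 -0.03  0.35 -1.85] blob (np.float64(310.0), np.float64(233.5)) (np.int32(79), np.int32(82), np.int32(4988)) at [0.473  0.1035 0.02  ] move cm x 0.01 y -0.32
```

>>> send_rows(motion=[{"x": 0, "y": -0.3, "z": 4, "rx": 0, "ry": 0, "rz": 0, "jaw": 8.8}, {"x": 0, "y": 0, "z": 4, "rx": 0, "ry": 0, "rz": 0, "jaw": 8.8}, {"x": 0, "y": 0, "z": 2.5, "rx": 0, "ry": 0, "rz": 0, "jaw": 8.8}, {"x": 0, "y": 0, "z": 1.3, "rx": 0, "ry": 0, "rz": 0, "jaw": 8.8}, {"x": 0, "y": 0, "z": 0.7, "rx": 0, "ry": 0, "rz": 0, "jaw": 8.8}])

```text
clock: 9.0
tool_pos: [0.4723, 0.1043, 0.0138]
eef_rot: [1.0, -0.0, -0.001, 0.0]
contact_force: [-0.9, -0.8, 0.1]
opening: 0.999
finger_force: 0.0
```

>>> send_rows(motion=[{"x": 0, "y": 0, "z": 0, "rx": 0, "ry": 0, "rz": 0, "jaw": 7}, {"x": 0, "y": 0, "z": 0, "rx": 0, "ry": 0, "rz": 0, "jaw": 6}, {"x": 0, "y": 0, "z": 0, "rx": 0, "ry": 0, "rz": 0, "jaw": 4.5}, {"x": 0, "y": 0, "z": 0, "rx": 0, "ry": 0, "rz": 0, "jaw": 4.5}, {"x": 0, "y": 0, "z": 0, "rx": 0, "ry": 0, "rz": 0, "jaw": 4.5}])

```text
clock: 9.5
tool_pos: [0.4729, 0.1049, 0.0154]
eef_rot: [1.0, -0.0, 0.001, -0.0]
contact_force: [1.0, 0.8, 5.5]
opening: 0.6
finger_force: 25.0
```

>>> send_rows(motion=[{"x": 0, "y": 0, "z": 0, "rx": 0, "ry": 0, "rz": 0, "jaw": 4.5}, {"x": 0, "y": 0, "z": -1, "rx": 0, "ry": 0, "rz": 0, "jaw": 4.5}, {"x": 0, "y": 0, "z": -4, "rx": 0, "ry": 0, "rz": 0, "jaw": 4.5}, {"x": 0, "y": 0, "z": -4, "rx": 0, "ry": 0, "rz": 0, "jaw": 4.5}, {"x": 0, "y": 0, "z": -4, "rx": 0, "ry": 0, "rz": 0, "jaw": 4.5}])

```text
clock: 10.0
tool_pos: [0.4718, 0.1047, 0.1464]
eef_rot: [1.0, -0.0, -0.0, 0.0]
contact_force: [0.9, 0.2, -0.5]
opening: 0.599
finger_force: 25.0
```

>>> send_rows(motion=[{"x": 1.3, "y": 4.1, "z": 0, "rx": 0, "ry": 0, "rz": 0, "jaw": 4.5}, {"x": 1.3, "y": 4.1, "z": 0, "rx": 0, "ry": 0, "rz": 0, "jaw": 4.5}, {"x": 1.3, "y": 4.1, "z": 0, "rx": 0, "ry": 0, "rz": 0, "jaw": 4.5}, {"x": 1.3, "y": 4.1, "z": 0, "rx": 0, "ry": 0, "rz": 0, "jaw": 4.5}, {"x": 1.3, "y": 4.1, "z": 0, "rx": 0, "ry": 0, "rz": 0, "jaw": 4.5}])

```text
clock: 10.5
tool_pos: [0.5373, -0.1019, 0.1453]
eef_rot: [1.0, -0.0, -0.0, 0.0]
contact_force: [0.8, 0.2, -0.2]
opening: 0.596
finger_force: 25.0
```

>>> send_rows(motion=[{"x": 1.3, "y": 4.1, "z": 0, "rx": 0, "ry": 0, "rz": 0, "jaw": 4.5}, {"x": 1.3, "y": 4.1, "z": 0, "rx": 0, "ry": 0, "rz": 0, "jaw": 4.5}, {"x": 1.3, "y": 4.1, "z": 0, "rx": 0, "ry": 0, "rz": 0, "jaw": 4.5}, {"x": 1.3, "y": 4.1, "z": 0, "rx": 0, "ry": 0, "rz": 0, "jaw": 4.5}, {"x": 1.3, "y": 4.4, "z": 0, "rx": 0, "ry": 0, "rz": 0, "jaw": 4.5}])

```text
clock: 11.0
tool_pos: [0.6022, -0.3092, 0.1453]
eef_rot: [1.0, 0.0, -0.0, -0.0]
contact_force: [0.3, 0.7, -1.8]
opening: 0.602
finger_force: 25.0
```

>>> send_rows(motion=[{"x": 0, "y": 0, "z": 0, "rx": 0, "ry": 0, "rz": 0, "jaw": 4.5}, {"x": 0, "y": 0, "z": 0, "rx": 0, "ry": 0, "rz": 0, "jaw": 4.5}, {"x": 0, "y": 0, "z": 0, "rx": 0, "ry": 0, "rz": 0, "jaw": 4.5}, {"x": 0, "y": 0, "z": 3, "rx": 0, "ry": 0, "rz": 0, "jaw": 4.5}, {"x": 0, "y": 0, "z": 3, "rx": 0, "ry": 0, "rz": 0, "jaw": 4.5}])

```text
clock: 11.5
tool_pos: [0.6035, -0.306, 0.0854]
eef_rot: [1.0, 0.001, 0.001, -0.0]
contact_force: [-0.7, -0.5, -0.8]
opening: 0.601
finger_force: 25.0
```

```bash
python3 w.py hips 0.09;python3 w.py legs 0.037
```

```text
11.5 tcp [ 0.6035 -0.306   0.0854] q [ 0.45  0.96 -0.09  1.51  0.12  0.68 -1.26] blob (np.float64(316.0), np.float64(317.0)) (np.int32(145), np.int32(125), np.int32(14835)) at [ 0.6101 -0.3069  0.09  ] move cm x 0.66 y 0.09
11.55 tcp [ 0.5997 -0.3042  0.0795] q [ 0.45  0.96 -0.09  1.52  0.12  0.67 -1.26] blob (np.float64(328.5), np.float64(254.5)) (np.int32(120), np.int32(86), np.int32(4663)) at [ 0.6137 -0.3111  0.037 ] move cm x 1.40 y 0.69
```

>>> send_rows(motion=[{"x": 0, "y": 0, "z": 0, "rx": 0, "ry": 0, "rz": 0, "jaw": 4.5}, {"x": 0, "y": 0, "z": 0, "rx": 0, "ry": 0, "rz": 0, "jaw": 4.5}, {"x": 0, "y": 0, "z": 0, "rx": 0, "ry": 0, "rz": 0, "jaw": 4.5}, {"x": 0, "y": 0, "z": 0, "rx": 0, "ry": 0, "rz": 0, "jaw": 4.5}, {"x": 0, "y": 0, "z": 0, "rx": 0, "ry": 0, "rz": 0, "jaw": 4.5}])

```text
clock: 12.1
tool_pos: [0.6027, -0.3084, 0.0855]
eef_rot: [1.0, -0.0, 0.001, 0.0]
contact_force: [-0.5, 0.4, -0.0]
opening: 0.6
finger_force: 25.0
```

```bash
python3 - <<'E'
from m import *
for i in range(3):
    s=snap('wrist','w3.png') ; st=get_state(); print(np.round(st['tool_pos'],4),np.round(st['contact_force'],1),np.round(s['extrinsics'][:3,3],4))
    for k,g in(('hips',(315,317)),('legs',(328,230))): print(k,blob(s,T[k],g))
E
```

```text
[ 0.6026 -0.3084  0.0853] [-0.5 -0.8 -0.9] [ 0.6854 -0.3092  0.2197]
hips ((np.float64(316.0), np.float64(317.0)), (np.int32(145), np.int32(125), np.int32(14838)))
legs ((np.float64(318.5), np.float64(254.0)), (np.int32(118), np.int32(79), np.int32(3937)))
[ 0.6025 -0.3083  0.0851] [ 0.6  0.3 -0.7] [ 0.6853 -0.3092  0.2195]
hips ((np.float64(316.0), np.float64(317.0)), (np.int32(145), np.int32(125), np.int32(14832)))
legs ((np.float64(318.5), np.float64(254.5)), (np.int32(118), np.int32(80), np.int32(3958)))
[ 0.6024 -0.3083  0.085 ] [ 0.1 -0.7 -0.8] [ 0.6852 -0.3092  0.2192]
hips ((np.float64(316.0), np.float64(317.0)), (np.int32(145), np.int32(125), np.int32(14832)))
legs ((np.float64(318.5), np.float64(254.0)), (np.int32(118), np.int32(79), np.int32(3985)))
```

View pics/w3.png

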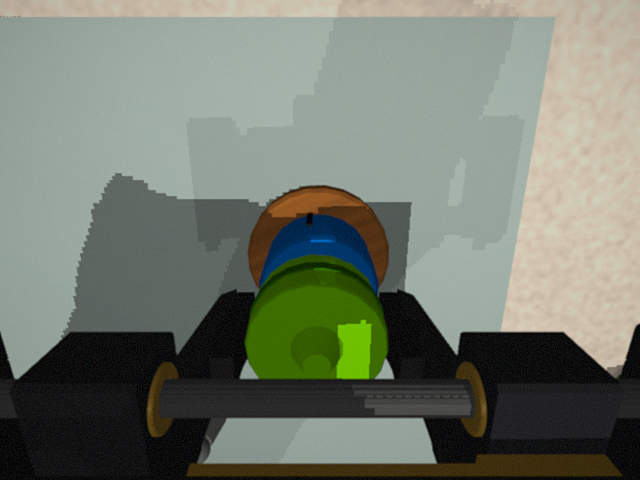

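The hips are held level above the legs. They line up along the columns (316 against 318.5) and the stand ring is even, so I'll lower them.

>>> send_rows(motion=[{"x": 0, "y": 0.1, "z": 0.5, "rx": 0, "ry": 0, "rz": 0, "jaw": 4.5}, {"x": 0, "y": 0, "z": 0.5, "rx": 0, "ry": 0, "rz": 0, "jaw": 4.5}, {"x": 0, "y": 0, "z": 0.5, "rx": 0, "ry": 0, "rz": 0, "jaw": 4.5}, {"x": 0, "y": 0, "z": 0.2, "rx": 0, "ry": 0, "rz": 0, "jaw": 4.5}, {"x": 0, "y": 0, "z": 0, "rx": 0, "ry": 0, "rz": 0, "jaw": 4.5}])

```text
clock: 12.75
tool_pos: [0.6022, -0.3091, 0.0675]
eef_rot: [1.0, -0.0, -0.0, -0.0]
contact_force: [-0.4, -0.7, 0.8]
opening: 0.596
finger_force: 25.0
```

>>> send_rows(motion=[{"x": 0, "y": 0, "z": 0, "rx": 0, "ry": 0, "rz": 0, "jaw": 4.5}, {"x": 0, "y": 0, "z": 0.1, "rx": 0, "ry": 0, "rz": 0, "jaw": 4.5}, {"x": 0, "y": 0, "z": 0, "rx": 0, "ry": 0, "rz": 0, "jaw": 4.5}, {"x": 0, "y": 0, "z": 0, "rx": 0, "ry": 0, "rz": 0, "jaw": 4.5}, {"x": 0, "y": 0, "z": 0, "rx": 0, "ry": 0, "rz": 0, "jaw": 4.5}])

```text
clock: 13.25
tool_pos: [0.6022, -0.3092, 0.0675]
eef_rot: [1.0, -0.0, -0.0, 0.0]
contact_force: [-2.5, 0.7, 6.0]
opening: 0.6
finger_force: 25.0
```

>>> send_rows(motion=[{"x": 0, "y": 0, "z": 0, "rx": 0, "ry": 0, "rz": 0, "jaw": 6}, {"x": 0, "y": 0, "z": 0, "rx": 0, "ry": 0, "rz": 0, "jaw": 8.8}, {"x": 0, "y": 0, "z": 0, "rx": 0, "ry": 0, "rz": 0, "jaw": 8.8}, {"x": 0, "y": 0, "z": 0, "rx": 0, "ry": 0, "rz": 0, "jaw": 8.8}, {"x": 0, "y": 0, "z": 0, "rx": 0, "ry": 0, "rz": 0, "jaw": 8.8}])

```text
clock: 13.75
tool_pos: [0.6024, -0.3092, 0.0666]
eef_rot: [1.0, -0.0, -0.0, -0.0]
contact_force: [-0.1, -0.3, 0.3]
opening: 0.994
finger_force: 0.0
```

>>> send_rows(motion=[{"x": 0, "y": 0, "z": -1, "rx": 0, "ry": 0, "rz": 0, "jaw": 8.8}, {"x": 0, "y": 0, "z": -3, "rx": 0, "ry": 0, "rz": 0, "jaw": 8.8}, {"x": 0, "y": 0, "z": -4, "rx": 0, "ry": 0, "rz": 0, "jaw": 8.8}, {"x": 0, "y": 0, "z": -4, "rx": 0, "ry": 0, "rz": 0, "jaw": 8.8}, {"x": 0, "y": 0, "z": 0, "rx": 0, "ry": 0, "rz": 0, "jaw": 8.8}])

```text
clock: 14.25
tool_pos: [0.6062, -0.311, 0.194]
eef_rot: [1.0, -0.0, 0.006, 0.003]
contact_force: [-0.0, 0.9, 0.7]
opening: 0.999
finger_force: 0.0
```

```bash
python3 w.py hips 0.072; python3 -c "
from h import *
snap('wrist','w4.png')"
```

```text
14.25 tcp [ 0.6062 -0.311   0.194 ] q [ 0.46  0.82 -0.1   1.45  0.1   0.87 -1.25] blob (np.float64(313.0), np.float64(240.0)) (np.int32(77), np.int32(81), np.int32(4820)) at [ 0.6021 -0.3105  0.072 ] move cm x -0.41 y -0.05
```

View pics/w4.png

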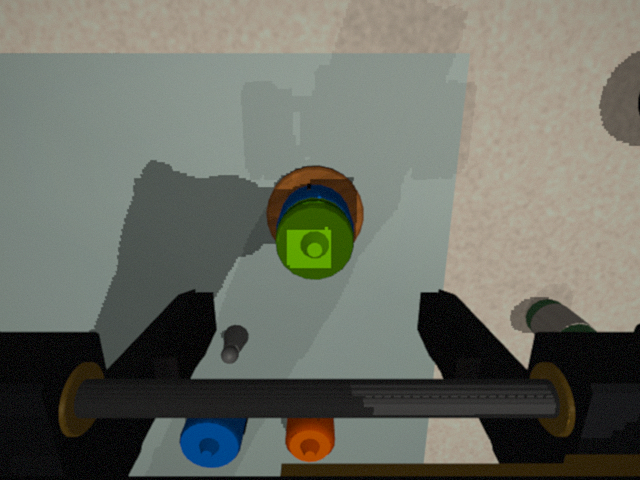

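The hips are seated flat and centred on the legs, near (314,240). Next is the yellow torso.

>>> send_rows(motion=[{"x": -1.75, "y": -4.4, "z": 0, "rx": 0, "ry": 0, "rz": 0, "jaw": 8.8}, {"x": -1.75, "y": -4.4, "z": 0, "rx": 0, "ry": 0, "rz": 0, "jaw": 8.8}, {"x": -1.75, "y": -4.4, "z": 0, "rx": 0, "ry": 0, "rz": 0, "jaw": 8.8}, {"x": -1.75, "y": -4.4, "z": 0, "rx": 0, "ry": 0, "rz": 0, "jaw": 8.8}, {"x": -1.75, "y": -4.4, "z": 0, "rx": 0, "ry": 0, "rz": 0, "jaw": 8.8}])

```text
clock: 14.85
tool_pos: [0.513, -0.0875, 0.1858]
eef_rot: [1.0, -0.0, -0.001, -0.0]
contact_force: [1.0, 1.2, -0.0]
opening: 1.001
finger_force: 0.0
```

>>> send_rows(motion=[{"x": -1.75, "y": -4.4, "z": 0, "rx": 0, "ry": 0, "rz": 0, "jaw": 8.8}, {"x": -1.75, "y": -4.4, "z": 0, "rx": 0, "ry": 0, "rz": 0, "jaw": 8.8}, {"x": -1.75, "y": -4.4, "z": 0, "rx": 0, "ry": 0, "rz": 0, "jaw": 8.8}, {"x": -1.75, "y": -4.4, "z": 0, "rx": 0, "ry": 0, "rz": 0, "jaw": 8.8}, {"x": -1.75, "y": -4.4, "z": 0, "rx": 0, "ry": 0, "rz": 0, "jaw": 8.8}])

```text
clock: 15.35
tool_pos: [0.4257, 0.1321, 0.1859]
eef_rot: [1.0, -0.0, -0.001, 0.0]
contact_force: [1.2, 0.6, -0.5]
opening: 0.998
finger_force: 0.0
```

>>> send_rows(motion=[{"x": -1.75, "y": -4.5, "z": 1, "rx": 0, "ry": 0, "rz": 0, "jaw": 8.8}, {"x": -1.75, "y": -4.5, "z": 1, "rx": 0, "ry": 0, "rz": 0, "jaw": 7.5}, {"x": -1.7, "y": -4.5, "z": 2, "rx": 0, "ry": 0, "rz": 0, "jaw": 7.2}, {"x": 0, "y": 0, "z": 0, "rx": 0, "ry": 0, "rz": 0, "jaw": 7.2}, {"x": 0, "y": 0, "z": 0, "rx": 0, "ry": 0, "rz": 0, "jaw": 7.2}])

```text
clock: 15.85
tool_pos: [0.3747, 0.2643, 0.1464]
eef_rot: [1.0, 0.002, -0.001, 0.001]
contact_force: [0.4, -0.3, 0.8]
opening: 0.819
finger_force: 0.0
```

>>> send_rows(motion=[{"x": 0, "y": 0, "z": 0, "rx": 0, "ry": 0, "rz": 0, "jaw": 7.2}, {"x": 0, "y": 0, "z": 0, "rx": 0, "ry": 0, "rz": 0, "jaw": 7.2}, {"x": 0, "y": 0, "z": 0, "rx": 0, "ry": 0, "rz": 0, "jaw": 7.2}, {"x": 0, "y": 0, "z": 0, "rx": 0, "ry": 0, "rz": 0, "jaw": 7.2}, {"x": 0, "y": 0, "z": 0, "rx": 0, "ry": 0, "rz": 0, "jaw": 7.2}])

```text
clock: 16.35
tool_pos: [0.3765, 0.2636, 0.1477]
eef_rot: [1.0, -0.001, 0.0, -0.0]
contact_force: [0.3, 0.2, -1.6]
opening: 0.82
finger_force: 0.0
```

```bash
python3 w.py torso 0.022; python3 -c "
from h import *
snap('wrist','w5.png')"
```

```text
16.35 tcp [0.3765 0.2636 0.1477] q [-0.74  0.67  0.04  2.15 -0.08  0.32 -2.2 ] blob (np.float64(313.0), np.float64(230.5)) (np.int32(71), np.int32(76), np.int32(4162)) at [0.3769 0.2648 0.022 ] move cm x 0.04 y -0.12
```

View pics/w5.png

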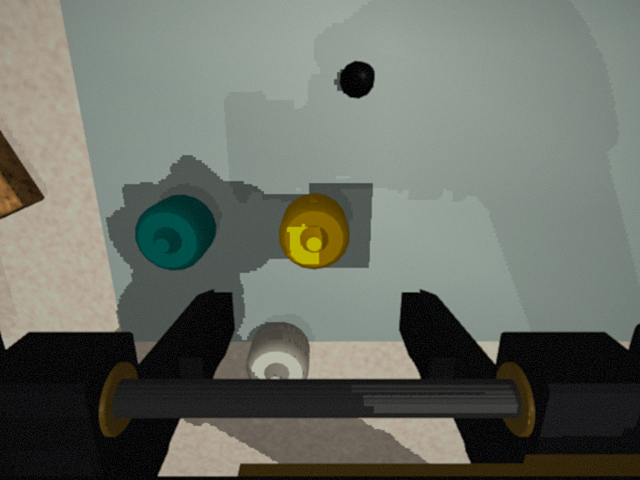

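The torso is centred at (314,231). The teal part at (176,232) leaves enough room for the narrowed fingers.

>>> send_rows(motion=[{"x": 0, "y": -0.1, "z": 4, "rx": 0, "ry": 0, "rz": 0, "jaw": 7.2}, {"x": 0, "y": 0, "z": 4, "rx": 0, "ry": 0, "rz": 0, "jaw": 7.2}, {"x": 0, "y": 0, "z": 3, "rx": 0, "ry": 0, "rz": 0, "jaw": 7.2}, {"x": 0, "y": 0, "z": 1.5, "rx": 0, "ry": 0, "rz": 0, "jaw": 7.2}, {"x": 0, "y": 0, "z": 0.7, "rx": 0, "ry": 0, "rz": 0, "jaw": 7.2}])

```text
clock: 16.95
tool_pos: [0.3811, 0.2685, 0.0187]
eef_rot: [1.0, -0.0, -0.004, 0.003]
contact_force: [0.7, 0.4, 0.2]
opening: 0.817
finger_force: 0.0
```

>>> send_rows(motion=[{"x": 0, "y": 0, "z": 0, "rx": 0, "ry": 0, "rz": 0, "jaw": 6.2}, {"x": 0, "y": 0, "z": 0, "rx": 0, "ry": 0, "rz": 0, "jaw": 5.5}, {"x": 0, "y": 0, "z": 0, "rx": 0, "ry": 0, "rz": 0, "jaw": 4}, {"x": 0, "y": 0, "z": 0, "rx": 0, "ry": 0, "rz": 0, "jaw": 4}, {"x": 0, "y": 0, "z": 0, "rx": 0, "ry": 0, "rz": 0, "jaw": 4}])

```text
clock: 17.45
tool_pos: [0.3811, 0.2683, 0.0206]
eef_rot: [1.0, -0.0, -0.003, 0.002]
contact_force: [0.4, -0.8, 6.7]
opening: 0.568
finger_force: 25.0
```

>>> send_rows(motion=[{"x": 0, "y": 0, "z": 0, "rx": 0, "ry": 0, "rz": 0, "jaw": 4}, {"x": 0, "y": 0, "z": -1, "rx": 0, "ry": 0, "rz": 0, "jaw": 4}, {"x": 0, "y": 0, "z": -4, "rx": 0, "ry": 0, "rz": 0, "jaw": 4}, {"x": 0, "y": 0, "z": -4, "rx": 0, "ry": 0, "rz": 0, "jaw": 4}, {"x": 0, "y": 0, "z": -4, "rx": 0, "ry": 0, "rz": 0, "jaw": 4}])

```text
clock: 17.95
tool_pos: [0.3811, 0.2686, 0.1515]
eef_rot: [1.0, -0.0, -0.004, 0.003]
contact_force: [1.3, 0.0, -1.0]
opening: 0.558
finger_force: 25.0
```

>>> send_rows(motion=[{"x": 1.7, "y": 4.4, "z": -1, "rx": 0, "ry": 0, "rz": 0, "jaw": 4}, {"x": 1.75, "y": 4.4, "z": -1, "rx": 0, "ry": 0, "rz": 0, "jaw": 4}, {"x": 1.75, "y": 4.4, "z": 0, "rx": 0, "ry": 0, "rz": 0, "jaw": 4}, {"x": 1.75, "y": 4.4, "z": 0, "rx": 0, "ry": 0, "rz": 0, "jaw": 4}, {"x": 1.75, "y": 4.4, "z": 0, "rx": 0, "ry": 0, "rz": 0, "jaw": 4}])

```text
clock: 18.45
tool_pos: [0.4689, 0.0472, 0.171]
eef_rot: [1.0, 0.0, -0.004, 0.003]
contact_force: [1.0, 0.7, -0.9]
opening: 0.561
finger_force: 25.0
```

>>> send_rows(motion=[{"x": 1.75, "y": 4.4, "z": 0, "rx": 0, "ry": 0, "rz": 0, "jaw": 4}, {"x": 1.75, "y": 4.4, "z": 0, "rx": 0, "ry": 0, "rz": 0, "jaw": 4}, {"x": 1.75, "y": 4.4, "z": 0, "rx": 0, "ry": 0, "rz": 0, "jaw": 4}, {"x": 1.75, "y": 4.4, "z": 0, "rx": 0, "ry": 0, "rz": 0, "jaw": 4}, {"x": 1.75, "y": 4.4, "z": 0, "rx": 0, "ry": 0, "rz": 0, "jaw": 4}])

```text
clock: 18.95
tool_pos: [0.5561, -0.1729, 0.1715]
eef_rot: [1.0, -0.0, -0.004, 0.003]
contact_force: [1.2, -0.2, -0.4]
opening: 0.558
finger_force: 25.0
```

>>> send_rows(motion=[{"x": 1.7, "y": 4.6, "z": 0, "rx": 0, "ry": 0, "rz": 0, "jaw": 4}, {"x": 1.7, "y": 4.7, "z": 0, "rx": 0, "ry": 0, "rz": 0, "jaw": 4}, {"x": 1.7, "y": 4.6, "z": 0, "rx": 0, "ry": 0, "rz": 0, "jaw": 4}, {"x": 0, "y": 0, "z": 0, "rx": 0, "ry": 0, "rz": 0, "jaw": 4}, {"x": 0, "y": 0, "z": 0, "rx": 0, "ry": 0, "rz": 0, "jaw": 4}])

```text
clock: 19.45
tool_pos: [0.6062, -0.3112, 0.1711]
eef_rot: [1.0, -0.001, -0.005, 0.003]
contact_force: [-0.7, 1.3, 0.2]
opening: 0.56
finger_force: 25.0
```

>>> send_rows(motion=[{"x": 0, "y": 0, "z": 1, "rx": 0, "ry": 0, "rz": 0, "jaw": 4}, {"x": 0, "y": 0, "z": 2, "rx": 0, "ry": 0, "rz": 0, "jaw": 4}, {"x": 0, "y": 0, "z": 1.5, "rx": 0, "ry": 0, "rz": 0, "jaw": 4}, {"x": 0, "y": 0, "z": 0, "rx": 0, "ry": 0, "rz": 0, "jaw": 4}, {"x": 0, "y": 0, "z": 0, "rx": 0, "ry": 0, "rz": 0, "jaw": 4}])

```text
clock: 19.95
tool_pos: [0.6067, -0.3093, 0.1258]
eef_rot: [1.0, 0.001, -0.005, 0.003]
contact_force: [0.0, -0.2, -0.3]
opening: 0.558
finger_force: 25.0
```

```bash
python3 - <<'E'
from m import *
s=snap('wrist','w6.png'); st=get_state(); print(st['clock'],np.round(st['tool_pos'],4),np.round(st['eef_rot'],4),np.round(s['extrinsics'][:3,3],4))
for k,g in(('torso',(315,317)),('hips',(315,260))):
    c,w=blob(s,T[k],g); print(k,c,w,np.round(onz(s,c,.13 if k=='torso' else .08),4))
E
```

```text
20.0 [ 0.6072 -0.3098  0.1265] [ 1.0e+00  3.0e-04 -3.8e-03  3.0e-03] [ 0.6908 -0.3094  0.2592]
torso (np.float64(316.5), np.float64(321.5)) (np.int32(130), np.int32(116), np.int32(12273)) [ 0.6112 -0.3103  0.13  ]
hips (np.float64(315.0), np.float64(258.0)) (np.int32(101), np.int32(69), np.int32(3650)) [ 0.6174 -0.3099  0.08  ]
```

View pics/w6.png

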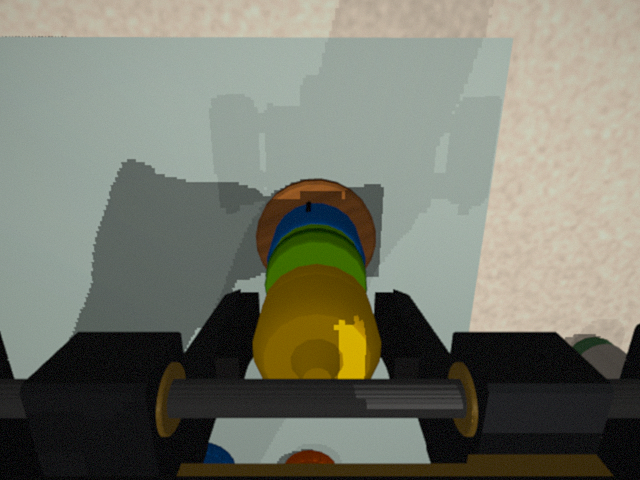

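The torso is held over the hips with their columns in line (316.5 against 315). I'll lower it.

>>> send_rows(motion=[{"x": -0.1, "y": 0, "z": 0.6, "rx": 0, "ry": 0, "rz": 0, "jaw": 4}, {"x": 0, "y": 0, "z": 0.6, "rx": 0, "ry": 0, "rz": 0, "jaw": 4}, {"x": 0, "y": 0, "z": 0.6, "rx": 0, "ry": 0, "rz": 0, "jaw": 4}, {"x": 0, "y": 0, "z": 0.4, "rx": 0, "ry": 0, "rz": 0, "jaw": 4}, {"x": 0, "y": 0, "z": 0, "rx": 0, "ry": 0, "rz": 0, "jaw": 4}])

```text
clock: 20.5
tool_pos: [0.6053, -0.3103, 0.1033]
eef_rot: [1.0, -0.0, -0.005, 0.003]
contact_force: [-0.2, -0.1, -1.5]
opening: 0.56
finger_force: 25.0
```

>>> send_rows(motion=[{"x": 0, "y": 0, "z": 0.1, "rx": 0, "ry": 0, "rz": 0, "jaw": 4}, {"x": 0, "y": 0, "z": 0.1, "rx": 0, "ry": 0, "rz": 0, "jaw": 4}, {"x": 0, "y": 0, "z": 0, "rx": 0, "ry": 0, "rz": 0, "jaw": 4}, {"x": 0, "y": 0, "z": 0, "rx": 0, "ry": 0, "rz": 0, "jaw": 4}, {"x": 0, "y": 0, "z": 0, "rx": 0, "ry": 0, "rz": 0, "jaw": 4}])

```text
clock: 21.0
tool_pos: [0.6058, -0.3105, 0.1028]
eef_rot: [1.0, -0.0, -0.004, 0.003]
contact_force: [-0.6, 0.9, 5.1]
opening: 0.558
finger_force: 25.0
```

>>> send_rows(motion=[{"x": 0, "y": 0, "z": 0, "rx": 0, "ry": 0, "rz": 0, "jaw": 5.5}, {"x": 0, "y": 0, "z": 0, "rx": 0, "ry": 0, "rz": 0, "jaw": 7.5}, {"x": 0, "y": 0, "z": 0, "rx": 0, "ry": 0, "rz": 0, "jaw": 8.8}, {"x": 0, "y": 0, "z": 0, "rx": 0, "ry": 0, "rz": 0, "jaw": 8.8}, {"x": 0, "y": 0, "z": 0, "rx": 0, "ry": 0, "rz": 0, "jaw": 8.8}])

```text
clock: 21.5
tool_pos: [0.6056, -0.3104, 0.1019]
eef_rot: [1.0, -0.0, -0.004, 0.003]
contact_force: [-0.2, 0.2, 0.4]
opening: 0.96
finger_force: 0.0
```

>>> send_rows(motion=[{"x": 0, "y": 0, "z": -1, "rx": 0, "ry": 0, "rz": 0, "jaw": 8.8}, {"x": 0, "y": 0, "z": -3, "rx": 0, "ry": 0, "rz": 0, "jaw": 8.8}, {"x": 0, "y": 0, "z": -4, "rx": 0, "ry": 0, "rz": 0, "jaw": 8.8}, {"x": 0, "y": 0, "z": -4, "rx": 0, "ry": 0, "rz": 0, "jaw": 8.8}, {"x": 0, "y": 0, "z": 0, "rx": 0, "ry": 0, "rz": 0, "jaw": 8.8}])

```text
clock: 22.0
tool_pos: [0.6104, -0.3114, 0.2295]
eef_rot: [1.0, -0.0, 0.002, 0.006]
contact_force: [1.3, -0.6, -0.2]
opening: 0.996
finger_force: 0.0
```

>>> send_rows(motion=[{"x": 0, "y": 0, "z": 0, "rx": 0, "ry": 0, "rz": 0, "jaw": 8.8}, {"x": 0, "y": 0, "z": 0, "rx": 0, "ry": 0, "rz": 0, "jaw": 8.8}, {"x": 0, "y": 0, "z": 0, "rx": 0, "ry": 0, "rz": 0, "jaw": 8.8}, {"x": 0, "y": 0, "z": 0, "rx": 0, "ry": 0, "rz": 0, "jaw": 8.8}, {"x": 0, "y": 0, "z": 0, "rx": 0, "ry": 0, "rz": 0, "jaw": 8.8}])

```text
clock: 22.5
tool_pos: [0.6063, -0.3096, 0.2212]
eef_rot: [1.0, -0.0, -0.005, 0.003]
contact_force: [0.5, 0.6, -0.0]
opening: 1.001
finger_force: 0.0
```

```bash
python3 w.py torso 0.104; python3 -c "
from h import *
snap('wrist','w7.png');print(get_state()['eef_rot'])"
```

```text
22.5 tcp [ 0.6063 -0.3096  0.2212] q [ 0.46  0.8  -0.11  1.4   0.11  0.95 -1.26] blob (np.float64(315.5), np.float64(239.5)) (np.int32(74), np.int32(78), np.int32(4403)) at [ 0.6016 -0.3108  0.104 ] move cm x -0.47 y 0.12
[ 9.99986395e-01 -9.60406246e-05 -4.41578657e-03  2.77514168e-03]
```

View pics/w7.png

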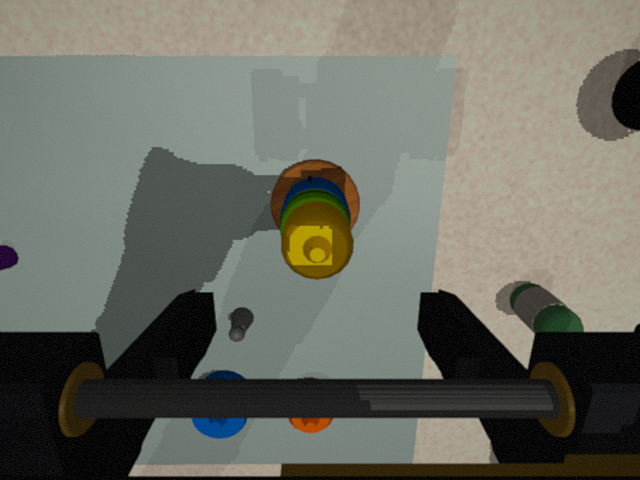

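The torso is seated and centred, near (316,240). The head is next, and I'll level the tool by a hundredth of a radian on the way.

>>> send_rows(motion=[{"x": 1, "y": -4, "z": 0, "rx": 0.006, "ry": 0.009, "rz": 0, "jaw": 8.8}, {"x": 1, "y": -4, "z": 0, "rx": 0, "ry": 0, "rz": 0, "jaw": 8.8}, {"x": 1, "y": -4, "z": 0, "rx": 0, "ry": 0, "rz": 0, "jaw": 8.8}, {"x": 1, "y": -4, "z": 0, "rx": 0, "ry": 0, "rz": 0, "jaw": 8.8}, {"x": 1, "y": -4, "z": 1, "rx": 0, "ry": 0, "rz": 0, "jaw": 8.8}])

```text
clock: 23.1
tool_pos: [0.658, -0.1083, 0.2131]
eef_rot: [1.0, -0.0, 0.002, 0.0]
contact_force: [-0.1, -0.1, 0.1]
opening: 0.997
finger_force: 0.0
```

>>> send_rows(motion=[{"x": 1, "y": -4, "z": 2, "rx": 0, "ry": 0, "rz": 0, "jaw": 8.8}, {"x": 1, "y": -4, "z": 2, "rx": 0, "ry": 0, "rz": 0, "jaw": 7}, {"x": 1.3, "y": -4.6, "z": 2, "rx": 0, "ry": 0, "rz": 0, "jaw": 7}, {"x": 0, "y": 0, "z": 0, "rx": 0, "ry": 0, "rz": 0, "jaw": 7}, {"x": 0, "y": 0, "z": 0, "rx": 0, "ry": 0, "rz": 0, "jaw": 7}])

```text
clock: 23.6
tool_pos: [0.6889, 0.0168, 0.1516]
eef_rot: [1.0, 0.002, -0.0, -0.0]
contact_force: [-0.4, 0.4, -0.1]
opening: 0.798
finger_force: 0.0
```

>>> send_rows(motion=[{"x": 0, "y": 0, "z": 0, "rx": 0, "ry": 0, "rz": 0, "jaw": 7}, {"x": 0, "y": 0, "z": 0, "rx": 0, "ry": 0, "rz": 0, "jaw": 7}, {"x": 0, "y": 0, "z": 0, "rx": 0, "ry": 0, "rz": 0, "jaw": 7}, {"x": 0, "y": 0, "z": 0, "rx": 0, "ry": 0, "rz": 0, "jaw": 7}, {"x": 0, "y": 0, "z": 0, "rx": 0, "ry": 0, "rz": 0, "jaw": 7}])

```text
clock: 24.1
tool_pos: [0.6893, 0.0141, 0.1529]
eef_rot: [1.0, -0.0, 0.001, -0.0]
contact_force: [-0.3, -0.2, 0.4]
opening: 0.794
finger_force: 0.0
```

```bash
python3 w.py head 0.021; python3 -c "
from h import *
snap('wrist','w8.png');print(get_state()['eef_rot'])"
```

```text
24.1 tcp [0.6893 0.0141 0.1529] q [-0.05  0.88 -0.07  1.44  0.07  0.82 -1.72] blob (np.float64(311.5), np.float64(228.0)) (np.int32(52), np.int32(57), np.int32(2273)) at [0.6898 0.0164 0.021 ] move cm x 0.04 y -0.23
[ 9.99999841e-01 -2.62165811e-04  4.88846502e-04 -1.01461221e-04]
```

View pics/w8.png

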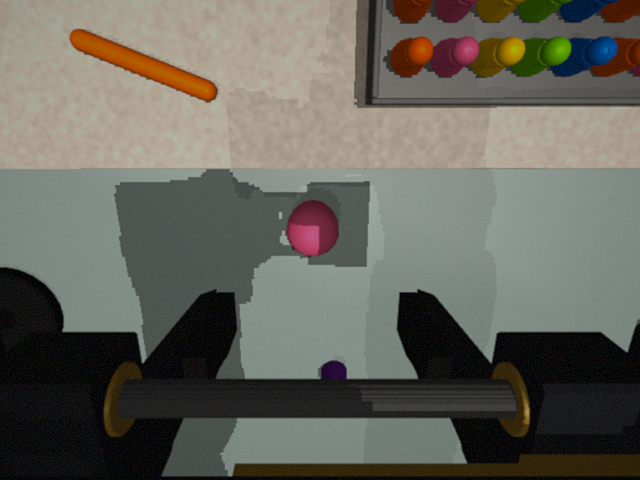

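The head stands upright at (312,228), nearly centred, with nothing near the fingers. I'll grasp it now.

>>> send_rows(motion=[{"x": 0, "y": -0.2, "z": 4, "rx": 0, "ry": 0, "rz": 0, "jaw": 7}, {"x": 0, "y": 0, "z": 4, "rx": 0, "ry": 0, "rz": 0, "jaw": 7}, {"x": 0, "y": 0, "z": 3, "rx": 0, "ry": 0, "rz": 0, "jaw": 7}, {"x": 0, "y": 0, "z": 2, "rx": 0, "ry": 0, "rz": 0, "jaw": 7}, {"x": 0, "y": 0, "z": 0.8, "rx": 0, "ry": 0, "rz": 0, "jaw": 7}])

```text
clock: 24.7
tool_pos: [0.6882, 0.0167, 0.0125]
eef_rot: [1.0, -0.0, -0.001, 0.0]
contact_force: [0.6, -0.4, 0.5]
opening: 0.797
finger_force: 0.0
```

>>> send_rows(motion=[{"x": 0, "y": 0, "z": 0, "rx": 0, "ry": 0, "rz": 0, "jaw": 5.5}, {"x": 0, "y": 0, "z": 0, "rx": 0, "ry": 0, "rz": 0, "jaw": 4.5}, {"x": 0, "y": 0, "z": 0, "rx": 0, "ry": 0, "rz": 0, "jaw": 3}, {"x": 0, "y": 0, "z": 0, "rx": 0, "ry": 0, "rz": 0, "jaw": 3}, {"x": 0, "y": 0, "z": 0, "rx": 0, "ry": 0, "rz": 0, "jaw": 3}], grip_force=20)

```text
clock: 25.2
tool_pos: [0.6903, 0.0167, 0.0159]
eef_rot: [1.0, -0.0, 0.001, -0.0]
contact_force: [0.1, -0.4, 4.3]
opening: 0.419
finger_force: 20.0
```

>>> send_rows(motion=[{"x": 0, "y": 0, "z": 0, "rx": 0, "ry": 0, "rz": 0, "jaw": 3}, {"x": 0, "y": 0, "z": -1, "rx": 0, "ry": 0, "rz": 0, "jaw": 3}, {"x": 0, "y": 0, "z": -4, "rx": 0, "ry": 0, "rz": 0, "jaw": 3}, {"x": 0, "y": 0, "z": -4, "rx": 0, "ry": 0, "rz": 0, "jaw": 3}, {"x": 0, "y": 0, "z": -4, "rx": 0, "ry": 0, "rz": 0, "jaw": 3}])

```text
clock: 25.7
tool_pos: [0.6888, 0.0166, 0.1461]
eef_rot: [1.0, -0.0, -0.0, -0.0]
contact_force: [0.8, 0.5, -0.5]
opening: 0.414
finger_force: 20.0
```

>>> send_rows(motion=[{"x": 0, "y": 0, "z": -4, "rx": 0, "ry": 0, "rz": 0, "jaw": 3}, {"x": 0, "y": 0, "z": -2, "rx": 0, "ry": 0, "rz": 0, "jaw": 3}, {"x": 0, "y": 0, "z": 0, "rx": 0, "ry": 0, "rz": 0, "jaw": 3}, {"x": 0, "y": 0, "z": 0, "rx": 0, "ry": 0, "rz": 0, "jaw": 3}, {"x": 0, "y": 0, "z": 0, "rx": 0, "ry": 0, "rz": 0, "jaw": 3}])

```text
clock: 26.2
tool_pos: [0.6878, 0.0166, 0.2026]
eef_rot: [1.0, -0.0, -0.002, 0.0]
contact_force: [0.4, 0.3, -0.2]
opening: 0.418
finger_force: 20.0
```

>>> send_rows(motion=[{"x": -1.1, "y": 4, "z": 0, "rx": 0, "ry": 0, "rz": 0, "jaw": 3}, {"x": -1.1, "y": 4, "z": 0, "rx": 0, "ry": 0, "rz": 0, "jaw": 3}, {"x": -1.1, "y": 4, "z": 0, "rx": 0, "ry": 0, "rz": 0, "jaw": 3}, {"x": -1.1, "y": 4, "z": 0, "rx": 0, "ry": 0, "rz": 0, "jaw": 3}, {"x": -1.1, "y": 4, "z": 0, "rx": 0, "ry": 0, "rz": 0, "jaw": 3}])

```text
clock: 26.7
tool_pos: [0.6325, -0.1846, 0.2025]
eef_rot: [1.0, 0.0, -0.001, -0.0]
contact_force: [1.2, -0.6, -1.4]
opening: 0.417
finger_force: 20.0
```

>>> send_rows(motion=[{"x": -1.1, "y": 4, "z": 0, "rx": 0, "ry": 0, "rz": 0, "jaw": 3}, {"x": -1.1, "y": 4, "z": 0, "rx": 0, "ry": 0, "rz": 0, "jaw": 3}, {"x": -1, "y": 4.7, "z": 0, "rx": 0, "ry": 0, "rz": 0, "jaw": 3}, {"x": 0, "y": 0, "z": 0, "rx": 0, "ry": 0, "rz": 0, "jaw": 3}, {"x": 0, "y": 0, "z": 0, "rx": 0, "ry": 0, "rz": 0, "jaw": 3}])

```text
clock: 27.2
tool_pos: [0.6004, -0.3119, 0.2025]
eef_rot: [1.0, -0.002, -0.001, -0.001]
contact_force: [-0.3, -0.4, -0.2]
opening: 0.418
finger_force: 20.0
```

>>> send_rows(motion=[{"x": 0, "y": 0, "z": 2, "rx": 0, "ry": 0, "rz": 0, "jaw": 3}, {"x": 0, "y": 0, "z": 2, "rx": 0, "ry": 0, "rz": 0, "jaw": 3}, {"x": 0, "y": 0, "z": 0.5, "rx": 0, "ry": 0, "rz": 0, "jaw": 3}, {"x": 0, "y": 0, "z": 0, "rx": 0, "ry": 0, "rz": 0, "jaw": 3}, {"x": 0, "y": 0, "z": 0, "rx": 0, "ry": 0, "rz": 0, "jaw": 3}])

```text
clock: 27.7
tool_pos: [0.603, -0.3096, 0.1599]
eef_rot: [1.0, 0.0, 0.001, -0.0]
contact_force: [-0.2, -0.4, -1.2]
opening: 0.42
finger_force: 20.0
```

```bash
python3 - <<'E'
from m import *
s=snap('wrist','w9.png'); st=get_state(); print(st['clock'],np.round(st['tool_pos'],4),np.round(st['eef_rot'],4))
for k,g,z in(('head',(315,317),.16),('torso',(315,260),.11)):
    c,w=blob(s,T[k],g); print(k,c,w,np.round(onz(s,c,z),4))
E
```

```text
27.75 [ 0.6031 -0.3099  0.1603] [1.0e+00 3.0e-04 1.1e-03 1.0e-04]
head (np.float64(316.0), np.float64(326.0)) (np.int32(103), np.int32(107), np.int32(8650)) [ 0.6029 -0.3104  0.16  ]
torso (np.float64(318.5), np.float64(262.5)) (np.int32(94), np.int32(82), np.int32(4566)) [ 0.6099 -0.3117  0.11  ]
```

View pics/w9.png

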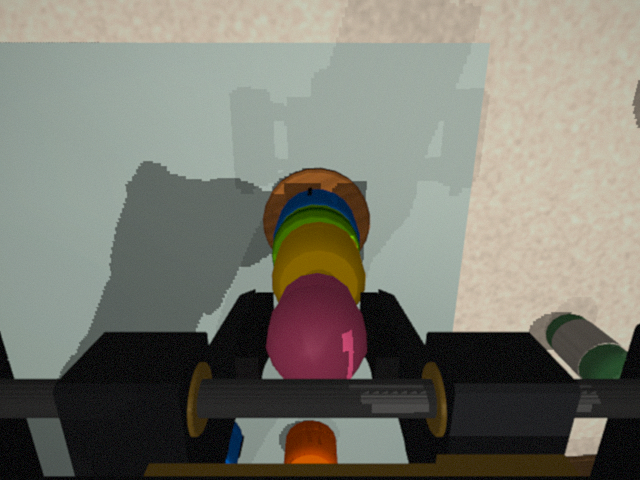

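The head is over the torso and aligned to about 1 mm (columns 316 and 318.5). I'll lower it.

>>> send_rows(motion=[{"x": -0.1, "y": 0.1, "z": 0.7, "rx": 0, "ry": 0, "rz": 0, "jaw": 3}, {"x": 0, "y": 0, "z": 0.7, "rx": 0, "ry": 0, "rz": 0, "jaw": 3}, {"x": 0, "y": 0, "z": 0.6, "rx": 0, "ry": 0, "rz": 0, "jaw": 3}, {"x": 0, "y": 0, "z": 0.5, "rx": 0, "ry": 0, "rz": 0, "jaw": 3}, {"x": 0, "y": 0, "z": 0, "rx": 0, "ry": 0, "rz": 0, "jaw": 3}])

```text
clock: 28.25
tool_pos: [0.6013, -0.3114, 0.1341]
eef_rot: [1.0, -0.0, 0.0, -0.0]
contact_force: [-0.4, -0.1, -0.5]
opening: 0.418
finger_force: 20.0
```

>>> send_rows(motion=[{"x": 0, "y": 0, "z": 0.1, "rx": 0, "ry": 0, "rz": 0, "jaw": 3}, {"x": 0, "y": 0, "z": 0.1, "rx": 0, "ry": 0, "rz": 0, "jaw": 3}, {"x": 0, "y": 0, "z": 0, "rx": 0, "ry": 0, "rz": 0, "jaw": 3}, {"x": 0, "y": 0, "z": 0, "rx": 0, "ry": 0, "rz": 0, "jaw": 3}, {"x": 0, "y": 0, "z": 0, "rx": 0, "ry": 0, "rz": 0, "jaw": 3}])

```text
clock: 28.75
tool_pos: [0.6017, -0.3115, 0.1338]
eef_rot: [1.0, -0.0, 0.001, 0.0]
contact_force: [-1.7, 0.9, 7.9]
opening: 0.419
finger_force: 20.0
```

Contact at 0.1338 is the seated height, so I'll release and rise.

>>> send_rows(motion=[{"x": 0, "y": 0, "z": 0, "rx": 0, "ry": 0, "rz": 0, "jaw": 4.5}, {"x": 0, "y": 0, "z": 0, "rx": 0, "ry": 0, "rz": 0, "jaw": 6.5}, {"x": 0, "y": 0, "z": 0, "rx": 0, "ry": 0, "rz": 0, "jaw": 8.8}, {"x": 0, "y": 0, "z": 0, "rx": 0, "ry": 0, "rz": 0, "jaw": 8.8}, {"x": 0, "y": 0, "z": 0, "rx": 0, "ry": 0, "rz": 0, "jaw": 8.8}])

```text
clock: 29.25
tool_pos: [0.6012, -0.3113, 0.1322]
eef_rot: [1.0, -0.0, 0.0, -0.0]
contact_force: [-0.6, 0.2, 0.2]
opening: 0.85
finger_force: 0.0
```

>>> send_rows(motion=[{"x": 0, "y": 0, "z": -1, "rx": 0, "ry": 0, "rz": 0, "jaw": 8.8}, {"x": 0, "y": 0, "z": -3, "rx": 0, "ry": 0, "rz": 0, "jaw": 8.8}, {"x": 0, "y": 0, "z": -4, "rx": 0, "ry": 0, "rz": 0, "jaw": 8.8}, {"x": 0, "y": 0, "z": -4, "rx": 0, "ry": 0, "rz": 0, "jaw": 8.8}, {"x": 0, "y": 0, "z": 0, "rx": 0, "ry": 0, "rz": 0, "jaw": 8.8}])

```text
clock: 29.75
tool_pos: [0.6047, -0.3129, 0.2599]
eef_rot: [1.0, -0.0, 0.006, 0.003]
contact_force: [0.4, -1.3, 0.2]
opening: 0.994
finger_force: 0.0
```

>>> send_rows(motion=[{"x": -4, "y": -4, "z": 0, "rx": 0, "ry": 0, "rz": 0, "jaw": 8.8}, {"x": -4, "y": -4, "z": 0, "rx": 0, "ry": 0, "rz": 0, "jaw": 8.8}, {"x": -4, "y": -4, "z": 0, "rx": 0, "ry": 0, "rz": 0, "jaw": 8.8}, {"x": 0, "y": -4, "z": 0, "rx": 0, "ry": 0, "rz": 0, "jaw": 8.8}, {"x": 0, "y": 0, "z": 0, "rx": 0, "ry": 0, "rz": 0, "jaw": 8.8}])

```text
clock: 30.25
tool_pos: [0.4945, -0.1589, 0.253]
eef_rot: [1.0, 0.004, 0.0, -0.002]
contact_force: [1.5, 0.0, 0.4]
opening: 1.001
finger_force: 0.0
```

```bash
python3 -c "
from h import *
snap('scene','s2.png');print(get_state()['tool_pos'])"
```

```text
[ 0.49532079 -0.16217139  0.25305938]
```

View pics/s2.png

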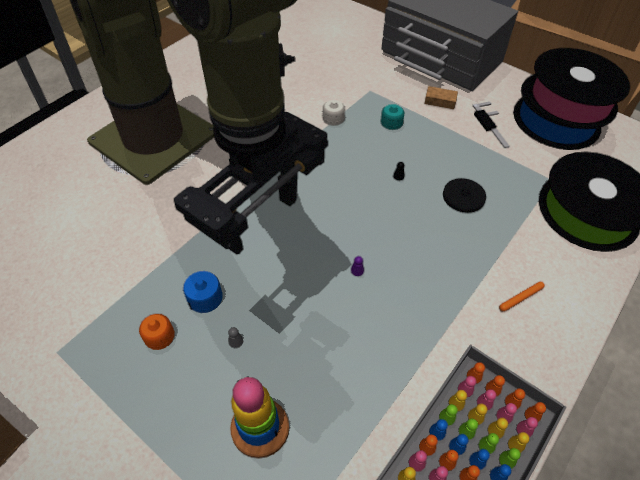

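The scene shows the full figure upright on the wooden stand, around (255,415). All three pawns are standing, the spare is where it was, the black stand is empty, and the arm is clear.

```bash
python3 -c "
from plant import *
print(finish_job())"
```

```text
the job is handed in; nothing more can be done
None
```

The figure (legs, hips, torso, head) stands complete and upright on the wooden stand, the spare, pawns and black stand were left alone, and the job is handed in at about 30 s of the 128 s allowed; no verdict was returned.

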